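# Switch on the glass dryer

### The job

Switch on the warm-air glass dryer: with a fingertip on its knurled thumbwheel, gently roll the top of the wheel away from the dryer's front edge, one click only, so that it moves from the white mark (off) into the notch of the green mark (low) and not on to orange. Then press the green start button all the way down and let go. Nothing is picked up: leave the red button, the glasses and everything else on the counter as they are, and finish clear of everything.

Things in the scene. Friction and masses are not known exactly. Their poses are not given: they have to be found in the camera images.
- dryer: White glass dryer fixed to the counter. Origin: centre of its width at counter level, where console and deck meet; z up, its x axis points from its front edge (the console, nearer the robot) to its back, y to its left. Console: x -150 to 0 mm, 340 mm wide (y), flat top 70 mm high. Deck with the glasses: x 0 to 170 mm, 40 mm high.
- wheel_top (a point): Highest point of the black knurled thumbwheel's rim, mid-width; moves down with the wheel. Radius 36 mm, 30 mm wide, axis level along the dryer's y, at dryer x -75, y 0 mm. The crown stands 12 mm above the console top (82 mm above the counter) between two grey cheeks 4 mm high, 19 to 31 mm either side, with red index lines. White, green, orange bars on the rim mark off, low, high.
- carriage (a joint): How far the whole thumbwheel is pushed straight down into the console on its spring, m: 0 untouched, at most 0.006. It begins to yield at about 1.5 N, takes 4 N at 3 mm and 7 N at 6 mm.
- wheel (a joint): Turn of the thumbwheel, rad; grows as its top rolls along the dryer's +x (front edge towards glasses). Notches: 0 (white, off, the start), 0.6 (green, low), 1.2 (orange, high), 22 mm of rim apart; the bar at the crown is the one set. Resists with at most 1.5 N at the rim; let go past halfway it snaps into the next notch. Stops at -0.15, 1.35.
- start_top (a point): Middle of the top face of the green start button, 34 mm in diameter, facing up, in a black housing on the console, about 115 mm to the left or right of the wheel (places swap with the red one). Goes down with the button.
- start (a joint): Travel of the green button, m: 0 released, 0.006 fully down; springs back; fully down takes 5 N.
- stop_top (a point): Middle of the top face of the red stop button, same size as the green one; not to be pressed.
- stop (a joint): Travel of the red button, m: 0 released, 0.006 fully down.
- glass0: Loose upturned clear tumbler on the dryer's deck, 62 mm wide at the foot, 99 mm tall; origin at the centre of its underside. Not to be moved.
- glass1: Loose upturned clear tumbler on the dryer's deck, 62 mm wide at the foot, 99 mm tall; origin at the centre of its underside. Not to be moved.
- glass2: Loose upturned clear tumbler on the dryer's deck, 62 mm wide at the foot, 99 mm tall; origin at the centre of its underside. Not to be moved.
- detergent: White bottle with yellow cap, 60 mm wide, 170 mm tall; origin at the centre of its underside. Bystander.
- bowl: Red bowl, 120 mm wide, 55 mm tall; origin under its centre. Bystander.
- mug: White mug, 76 mm wide, 85 mm tall; origin under its centre. Bystander.
- spatula: Kitchen turner lying on the counter, wooden handle, 280 mm long, 65 mm wide, 20 mm tall; origin under its middle. Bystander.

How it is judged:
By the outcome, as a careful person would: the job done as asked, in the order asked, and still so for the second after the job is handed in, with the robot touching nothing.
It also fails if it takes over 48 s, if anything falls off the work surface, if the arm or the gripper's body presses on something with over 40 N, if the wrist force passes 120 N, or if a joint passes its speed limit or range.

### The arm

A 6-joint arm with a two-finger parallel gripper is mounted at the origin on the work surface. World frame = base frame: x ahead of the robot, y to its left, z up, the work surface at z = 0. Lengths are in m, angles in rad, forces in N, time in s.
With the tool pointing down it reaches from about 0.275 to 0.725 m from the base axis. Payload 15.9 kg.
Tool frame: the origin (TCP) lies midway between the tips of the shut fingers; the grasp point (between the pads) lies 19 mm behind it; y points along the fingers, z is the direction in which the jaws open and shut, and the axes are right-handed (so a half turn about y gives the same grasp; the last joint's range is limited). The gripper opens to 85 mm and grips with 20 to 120 N. Pads are 22 mm wide; open, the fingers measure 114 mm over their backs; the gripper's body (76 mm by 85 mm) begins 54 mm behind the grasp point. The pads swing forward as they close: fully open they stand 13 mm farther back than shut.
Start: joints at [-1.195, 0.213, -0.034, 1.323, 0, 1.571], TCP at [0.184, -0.465, 0.231] pointing down, gripper open.
Joint ranges: [-2.98, 2.98], [-0.74, 1.72], [-1.14, 1.35], [-2.1, 2.04], [-1.57, 1.44], [-3.14, 3.14]. Speed limits (rad/s): [1.89, 1.89, 2.39, 2.57, 3.14, 3.14].

### API

Orientations are given as [roll, pitch, yaw] about the fixed x, y, z axes, in that order (R = Rz(yaw) Ry(pitch) Rx(roll)).
In Python, from plant import env, fingers, kinematics, imaging gives the robot as it stands. The module is installed in compiled form; this text tells all that it offers. Calls block until the motion is done:
- env.move_to(position, orientation): joint-space move of the TCP to a pose.
- env.servo_line(position, feed=0.15, rotation=None, threshold=None): straight line of the TCP; rotation=None keeps the orientation; feed is the mean speed in m/s. With threshold (N) it stops when the force on the tool has changed by that much, and returns True; else False.
- env.move_j(angles): joint-space move.
- fingers.grip(opening, f_grip=None): finger opening in m; f_grip is the grip in N (None keeps the last); returns when the fingers have stopped.
- env.dwell(seconds).
- kinematics.ik(position, orientation): joint angles nearest the present ones, or None.
- env.observe(): the state.
- imaging.camera(name): name is "scene" or "top" or "wrist"; returns (picture, depth): 480x640x3 uint8, red, green, blue; 480x640 float32, m along the optical axis (not along the pixel's ray), 0 where there is no reading.
- imaging.camera_model(name): a dict with "camera_matrix" (3x3 intrinsics, pixels), "position" and "attitude" of the camera in the world; the wrist camera has in their place "tool_from_camera" (4x4, takes a point from camera to tool coordinates, whose origin is the TCP and whose axes are the tool frame's). Camera axes: x right, y down, z forward; pixel columns grow to the right and rows downward; lengths in m; the calibration is good to about 2 mm. The wrist camera is an equidistant fisheye: a pixel r from the principal point sees the ray r / f radians off the axis. A picture is of the moment at which its call begins: read the wrist's pose just before it. camera_model takes no time and is no camera call.
A pose or a line that the arm cannot do raises env.PlanningError and nothing moves.
- env.hand_in(): hands the job in, once; it reports no verdict.
Trained networks look in the newest picture that a camera, given by its name, has taken for a name from the list of things; names that differ only in an ending like _2 or _b are one class to them, and where a whole thing is asked for, a point or a joint stands for the part that bears it (a point fixed in the world has none). Each returns a list of dicts, best first, with "score" (0 to 1); they miss things now and then, are a little off and sometimes report something else, mostly with a low value. They report only what shows in the picture. A call takes as long as a camera call.
- imaging.silhouettes(camera, target): "pixels" (480x640 bool, what is visible of it) and "bbox" ([left, top, right, bottom] in pixels, round what is visible of it).
The state is a dict: "time_s": time; "qpos": joint angles; "joint_velocities": joint speeds; "effort": joint torques, N m; "tool_pos": TCP position; "orientation": TCP orientation; "wrist_force": force on the tool from outside, world axes, zero at the start; "moment": the same for the moment, N m; "opening": finger opening in m.
Only numpy, scipy, OpenCV 4.12 (cv2) and the standard library are available. Lean on these libraries where they do the work, as an engineer would, in place of code of your own. Each camera call takes 0.05 s, during which the arm holds its last target. There are 200 camera calls.

## Working session

There is one attempt and no reset: what is moved stays moved. The work goes in short steps, each a Python script; the robot and the scene stay as the last script left them, time stands still between calls to the robot, and variables do not carry over. Pictures are saved under pics/ and viewed, about 8 in all and at most 12, crops included, and the job is handed in when it is done.

```bash
mkdir -p pics
cat > h.py <<'E'
import numpy as np, cv2
from plant import env, fingers, kinematics, imaging
from scipy.spatial.transform import Rotation as Rot
def model(n):
    m=imaging.camera_model(n); return m
def pts(n,depth,mask):
    m=model(n);K=np.array(m["camera_matrix"]);a=np.array(m["attitude"],float)
    R=a if a.shape==(3,3) else Rot.from_euler('xyz',a).as_matrix()
    v,u=np.nonzero(mask&(depth>0));d=depth[v,u]
    c=np.stack([(u-K[0,2])/K[0,0]*d,(v-K[1,2])/K[1,1]*d,d],1)
    return c@R.T+np.array(m["position"])
def save(n,im): cv2.imwrite("pics/"+n,im[:,:,::-1])
E
python3 - <<'E'
from h import *
print(imaging.camera_model("top"));print(imaging.camera_model("scene"));print(imaging.camera_model("wrist"))
o=env.observe();print({k:np.round(v,3) for k,v in o.items()})
for n in("top","scene"):
    im,d=imaging.camera(n);save(n+"0.png",im)
    for t in("dryer","wheel_top","start_top","stop_top","glass0","detergent"):
        for r in imaging.silhouettes(n,t)[:3]:
            p=pts(n,d,r["pixels"])
            print(n,t,round(r["score"],2),r["bbox"],r["pixels"].sum(),np.round(np.median(p,0),4) if len(p) else None, np.round(p.max(0),3) if len(p) else None)
E
```

```text
{'camera_matrix': array([[565.40618068,   0.        , 317.40269323],
       [  0.        , 565.40618068, 239.90169703],
       [  0.        ,   0.        ,   1.        ]]), 'position': array([0.33436413, 0.01563092, 1.51112631]), 'attitude': array([-2.97556056, -0.02252967, -1.54768598])}
{'camera_matrix': array([[593.87349446,   0.        , 304.40614877],
       [  0.        , 593.87349446, 246.21029788],
       [  0.        ,   0.        ,   1.        ]]), 'position': array([1.51975707, 0.41375775, 1.51430037]), 'attitude': array([-2.50531259e+00,  1.47672489e-03,  1.97424732e+00])}
{'camera_matrix': array([[371.64829954,   0.        , 319.68950123],
       [  0.        , 371.64829954, 231.20369928],
       [  0.        ,   0.        ,   1.        ]]), 'tool_from_camera': array([[-7.68149722e-04,  9.53445144e-01,  3.01565529e-01,
        -7.76067275e-02],
       [-5.51699676e-04, -3.01565976e-01,  9.53445152e-01,
        -1.43461317e-01],
       [ 9.99999553e-01,  5.66015024e-04,  7.57663198e-04,
         1.23571745e-03],
       [ 0.00000000e+00,  0.00000000e+00,  0.00000000e+00,
 
[... 1794 characters left out ...]

scene wheel_top 0.46 [267.0, 239.3, 279.9, 255.2] 137 [ 0.5819 -0.0998  0.0789] [ 0.603 -0.083  0.09 ]
scene start_top 0.45 [297.8, 250.8, 307.2, 262.4] 82 [0.5888 0.011  0.0907] [0.605 0.026 0.101]
scene stop_top 0.46 [234.5, 225.2, 240.4, 232.2] 64 [ 0.5648 -0.2151  0.0911] [ 0.581 -0.201  0.099]
scene glass0 0.92 [255.7, 285.0, 281.4, 321.4] 634 [ 0.7835 -0.007   0.1162] [0.801 0.017 0.148]
scene glass0 0.86 [236.0, 263.4, 259.3, 297.7] 627 [ 0.7517 -0.0921  0.1175] [ 0.77  -0.069  0.149]
scene glass0 0.73 [201.3, 256.1, 227.6, 293.8] 689 [ 0.7661 -0.1948  0.1097] [ 0.788 -0.173  0.15 ]
scene detergent 0.66 [171.9, 182.0, 193.7, 227.0] 748 [ 0.5584 -0.4188  0.0951] [ 0.577 -0.394  0.176]
```

Run:
```python
from h import *
im=cv2.imread("pics/top0.png")[130:340,270:520];cv2.imwrite("pics/c1.png",cv2.resize(im,None,fx=3,fy=2.8,interpolation=cv2.INTER_CUBIC))
yaw=-0.103
fingers.grip(0.0,30)
p=np.array([0.577-0.03,-0.101+0.003,0.19])
print(kinematics.ik(p,[-np.pi/2,0,yaw]),kinematics.ik(p,[-np.pi/2,0,yaw-np.pi]))
env.move_to([0.35,-0.3,0.3],[-np.pi/2,0,yaw])
env.move_to(p,[-np.pi/2,0,yaw])
o=env.observe();print(o["time_s"],o["tool_pos"],o["orientation"],o["wrist_force"])
w,d=imaging.camera("wrist");save("w1.png",w);np.save("w1d.npy",d)
for t in("wheel_top","start_top","stop_top"):
  for r in imaging.silhouettes("wrist",t)[:2]: print(t,r["score"],r["bbox"])
```

```text
[-0.17727826  0.33804379  0.02819119  1.26094372  0.         -0.07427826] [-0.17727826  0.33804379  0.02819119  1.26094372  0.          3.06731439]
4.5083 [ 0.54680915 -0.09897714  0.19056477] [-1.57114174e+00 -5.81289685e-04 -1.03952776e-01] [-0.13670649 -0.10207503  0.25277088]
wheel_top 0.57 [299.7, 222.9, 341.9, 289.9]
wheel_top 0.5 [147.7, 237.4, 194.7, 283.2]
start_top 0.55 [445.9, 238.0, 489.9, 283.4]
stop_top 0.59 [150.8, 238.5, 191.2, 284.3]
```

View pics/c1.png

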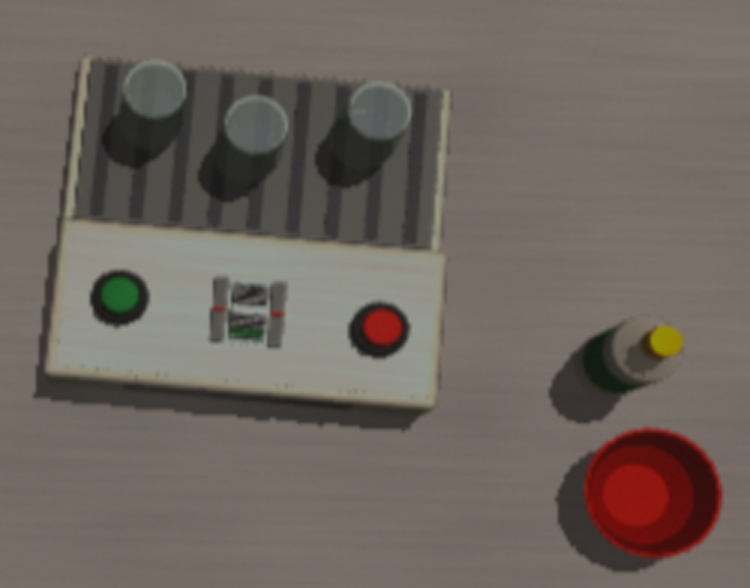

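View pics/w1.png

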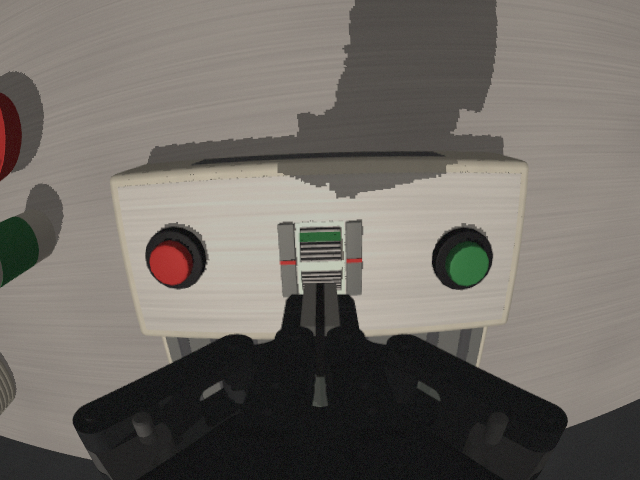

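Top crop: the console has the green button at left (120,295), the wheel in the middle (248,312) with white at the crown, and the red button at right (382,328). The wrist view agrees: green bar on the robot side at (320,237), white at the index lines (320,263), green button at (468,262). Next I'll refine these with wrist depth.

```bash
cat >> h.py <<'E'
def wpts(o,depth,mask):
    m=model("wrist");K=np.array(m["camera_matrix"]);T=np.array(m["tool_from_camera"])
    v,u=np.nonzero(mask&(depth>0));d=depth[v,u]
    x=(u-K[0,2])/K[0,0];y=(v-K[1,2])/K[1,1];r=np.hypot(x,y)+1e-9
    s=np.tan(r)/r
    c=np.stack([x*s*d,y*s*d,d],1)
    t=c@T[:3,:3].T+T[:3,3]
    return t@Rot.from_euler('xyz',o["orientation"]).as_matrix().T+o["tool_pos"]
def look():
    o=env.observe();w,d=imaging.camera("wrist");return o,w,d
E
python3 - <<'E'
from h import *
o,w,d=look()
hsv=cv2.cvtColor(w,cv2.COLOR_RGB2HSV).astype(int);H,S=hsv[...,0],hsv[...,1]
box=lambda a:np.pad(np.ones((a[3]-a[1],a[2]-a[0]),bool),((a[1],480-a[3]),(a[0],640-a[2])))
for n,b,c in(("green",(430,230,500,295),(H>45)&(H<90)&(S>90)),("red",(145,230,205,295),((H<8)|(H>172))&(S>120)),
  ("lineL",(275,250,298,275),((H<8)|(H>172))&(S>120)),("lineR",(345,250,364,275),((H<8)|(H>172))&(S>120)),("bar",(300,222,342,250),(H>45)&(H<90)&(S>90))):
    m=box(b)&c;p=wpts(o,d,m);print(n,m.sum(),np.round(np.median(p,0),4),np.round(p.min(0),4),np.round(p.max(0),4))
p=wpts(o,d,box((285,290,355,330)));print("finger",np.round(np.percentile(p,[2,50,98],axis=0),4))
for r in imaging.silhouettes("wrist","wheel_top")[:1]:
    p=wpts(o,d,r["pixels"]);print(np.round(np.percentile(p,[1,50,99],axis=0),4))
E
```

```text
green 1515 [0.5833 0.0061 0.0923] [ 0.5685 -0.0146  0.0767] [0.6078 0.0278 0.0949]
red 1532 [ 0.5601 -0.213   0.0925] [ 0.5449 -0.2372  0.0813] [ 0.5828 -0.1986  0.0949]
lineL 64 [ 0.5743 -0.1268  0.0754] [ 0.5724 -0.133   0.0739] [ 0.5763 -0.1214  0.0772]
lineR 58 [ 0.5777 -0.0773  0.0753] [ 0.5761 -0.0827  0.0736] [ 0.5798 -0.0719  0.0765]
bar 346 [ 0.5557 -0.1008  0.0771] [ 0.5522 -0.1155  0.0741] [ 0.5593 -0.0866  0.0803]
finger [[ 0.5351 -0.1274  0.0715]
 [ 0.5376 -0.0989  0.2146]
 [ 0.6057 -0.0853  0.2328]]
[[ 0.5498 -0.1166  0.0715]
 [ 0.5681 -0.1012  0.0809]
 [ 0.5949 -0.0866  0.0842]]
```

```bash
cat >> h.py <<'E'
YAW=-0.103;U=np.array([np.cos(YAW),np.sin(YAW),0]);W0=np.array([0.5757,-0.1018,0.082]);Z=np.array([0,0,1.])
def F():
    f=np.mean([env.observe()["wrist_force"] for _ in range(1)],0);return f
E
python3 - <<'E'
from h import *
env.servo_line(W0-0.010*U+0.02*Z,feed=0.08)
env.dwell(0.3);f0=F();print("bias",f0,env.observe()["tool_pos"])
hit=env.servo_line(W0-0.010*U-0.004*Z,feed=0.012,threshold=2.5)
env.dwell(0.1);o=env.observe();z=o["tool_pos"][2];print(hit,o["tool_pos"],F()-f0)
if hit:
    zc=z
    for k in range(12):   # settle preload near 4.5 N
        n=(F()-f0)[2]
        if n>4.2: break
        zc-=0.0006 if n>1 else 0.0004
        if zc<0.076: break
        env.servo_line(W0*[1,1,0]-0.010*U+zc*Z,feed=0.01);env.dwell(0.05)
    print("preload",zc,F()-f0)
    for s in np.arange(-0.007,0.0101,0.003):
        env.servo_line(W0*[1,1,0]+s*U+zc*Z,feed=0.02);f=F()-f0
        o=env.observe();print(round(s,3),np.round([f@U,f[2],zc,o["tool_pos"][2],o["time_s"]],4))
        zc+=np.clip((f[2]-4.5)*0.0005,-0.0008,0.0008); zc=max(zc,0.075)
    env.servo_line(W0*[1,1,0]+0.010*U+0.13*Z,feed=0.08)
    env.servo_line(W0-0.03*U+0.108*Z,feed=0.15)
o,w,d=look();save("w2.png",w[180:330,230:420].repeat(3,0).repeat(3,1));print(o["time_s"],o["tool_pos"])
E
```

```text
bias [0.12600057 0.47045343 0.10928946] [ 0.56584516 -0.1007717   0.10222096]
True [ 0.56550605 -0.10072673  0.07996723] [-0.31504819 -1.36218021  1.79785607]
preload 0.07816722928912515 [-0.99611484 -0.82028908  4.78722382]
-0.007 [-0.85    4.2174  0.0782  0.0781  9.2917]
-0.004 [-1.6812  5.7222  0.078   0.078   9.5917]
-0.001 [-1.0141  4.1451  0.0786  0.0787  9.8917]
0.002 [-0.3715  4.7702  0.0785  0.0785 10.1917]
0.005 [ 1.5109  4.3779  0.0786  0.0786 10.4917]
0.008 [ 1.992   4.3905  0.0785  0.0785 10.7917]
12.2167 [ 0.54594187 -0.09873323  0.18946785]
```

View pics/w2.png

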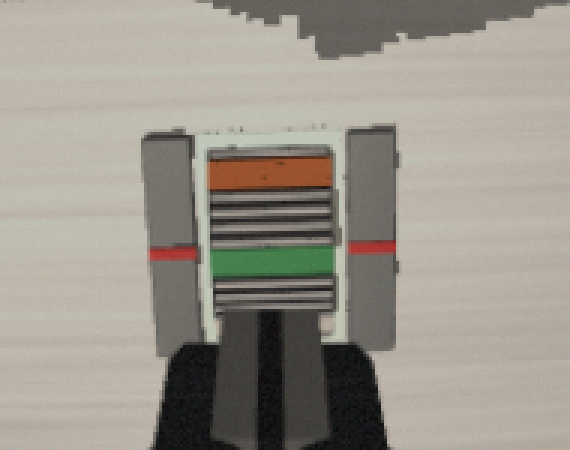

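The green bar (270,262 in the crop) now sits at the red index lines, where white was before, and orange is still on the robot side. Now the green button.

Run:
```python
from h import *
B=np.array([0.586,0.0098,0])
env.servo_line(B+0.19*Z,feed=0.15)
env.servo_line(B+0.105*Z,feed=0.08);env.dwell(0.3);f0=F()
h=env.servo_line(B+0.082*Z,feed=0.015,threshold=1.2);z1=env.observe()["tool_pos"][2];print("touch",h,z1,F()-f0)
env.dwell(0.05)
h=env.servo_line(B+0.078*Z,feed=0.015,threshold=11);env.dwell(0.3);o=env.observe();print("bottom",h,o["tool_pos"],F()-f0)
env.servo_line(B+0.13*Z,feed=0.06)
env.servo_line(B-0.05*U+0.2*Z,feed=0.15)
env.servo_line(W0-0.03*U+0.108*Z,feed=0.15)
o,w,d=look();save("w3.png",w)
env.move_to([0.35,-0.2,0.3],[-np.pi/2,0,YAW])
t,dt=imaging.camera("top");save("t3.png",cv2.resize(t[130:340,270:520],None,fx=3,fy=2.8))
for r in imaging.silhouettes("top","glass0")[:3]: print(r["score"],r["bbox"])
print(env.observe()["time_s"])
```

```text
touch True 0.09069091794445147 [ 1.97203293 -0.35256441  1.86638947]
bottom True [0.58591004 0.00982223 0.08591515] [-3.30878967 -0.63375272 13.49707102]
0.93 [340.1, 163.4, 365.0, 191.4]
0.8 [310.4, 149.7, 333.3, 184.2]
0.69 [376.1, 157.5, 409.6, 188.4]
20.1417
```

View pics/w3.png

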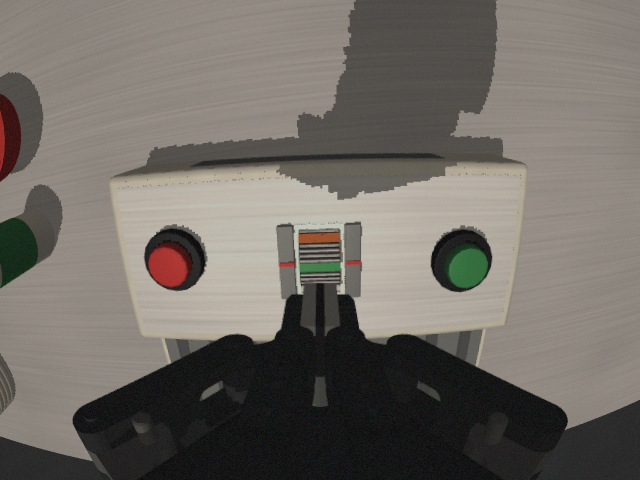

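View pics/t3.png

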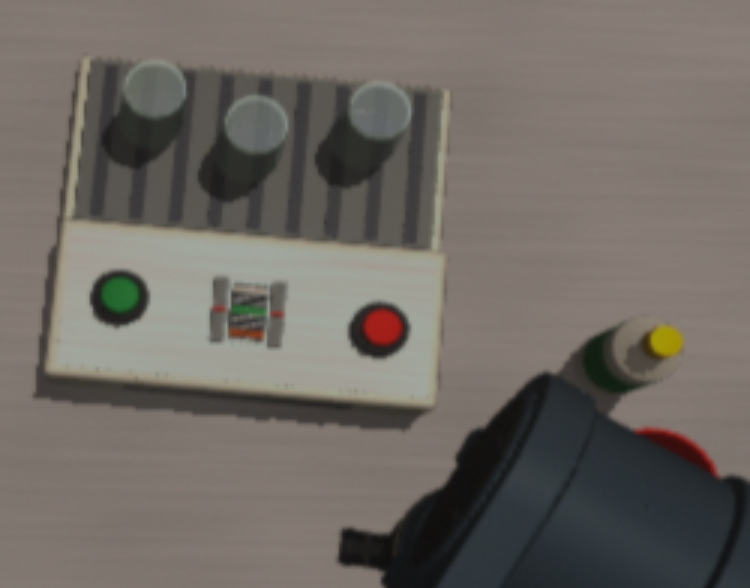

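Run:
```python
from h import *
t,d=imaging.camera("top")
r=imaging.silhouettes("top","start_top")
P=pts("top",d,np.ones((480,640),bool))
for name,c in(("green",[0.5862,0.0105]),("red",[0.5632,-0.2145])):
    rr=np.hypot(P[:,0]-c[0],P[:,1]-c[1])
    for a,b in((0,8),(8,14),(19,23),(32,40)):
        s=P[(rr>a/1e3)&(rr<b/1e3),2];print(name,a,b,len(s),np.round(np.percentile(s,[20,50,80]),4))
```

```text
green 0 8 29 [0.0898 0.0922 0.0939]
green 8 14 63 [0.0886 0.0908 0.0933]
green 19 23 76 [0.0791 0.0816 0.0838]
green 32 40 259 [0.0671 0.0701 0.0723]
red 0 8 34 [0.0893 0.0921 0.0939]
red 8 14 63 [0.0884 0.0909 0.0938]
red 19 23 88 [0.0787 0.0809 0.0832]
red 32 40 268 [0.067  0.0698 0.0721]
```

```bash
python3 -c "
from h import *
o=env.observe();print(o['tool_pos'],o['wrist_force'],o['time_s']);env.hand_in()"
```

```text
[ 0.3505819  -0.19958597  0.29926191] [ 0.22333147  0.15478789 -0.14496631] 20.2417
the job is handed in; nothing more can be done
```

The dryer is switched on: the thumbwheel is on green (low) and the green start button was pressed fully down and released. I handed the job in at 20.2 s.

- **Wheel:** I rolled it with closed fingertips at about 4–6 N of downward force over 18 mm of travel. The wrist and top pictures taken afterwards show the green bar at the red index lines, with orange still on the robot side.
- **Start button:** I pressed until the reaction reached 13.5 N; fully down takes 5 N. The fingertip stopped at z = 85.9 mm. The button's top face measures about 92 mm and its housing about 82 mm, so it reached the bottom of its travel and did not stop on the housing. Depth measured afterwards shows it back at 92 mm, level with the red button.
- **Everything else:** The red button was not approached. The glasses look unchanged in the before and after top pictures; two of the three boxes shift by 3–4 pixels at one edge, which I put down to detection noise. In the last top picture the arm hides most of the bowl, and I did not check the mug and spatula afterwards, though nothing went near them.
- **Arm:** It finished at z = 0.30 m, about 0.25 m in front of the wheel, with about 0.3 N on the wrist, which is sensor noise.

No check failed. The wrist and top measurements of the green button differed by about 4–5 mm; I used a point between them, backed by the 115 mm spacing from the wheel.

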